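Wedge up the front foot of a levelling table and hold it

ROBOT

A 7-joint arm with a two-finger parallel gripper is mounted at the origin on a cart in front of the work surface, level with it; the furniture and walls round the work are solid. World frame = base frame: x ahead of the robot, y to its left, z up, the work surface at z = 0. Lengths are in mm, angles in rad, forces in N, time in s.
With the tool pointing down it reaches from about 350 to 775 mm from the base axis. Payload 3.1 kg.
Tool frame: the origin (TCP) lies on the front face of the gripper's body, between the roots of the fingers; the fingertips stand 73 mm ahead of it and the grasp point (between the pads) lies 54 mm ahead of it; z points along the fingers, y is the direction in which the jaws open and shut (so a half turn about z gives the same grasp; the last joint's range is limited). The gripper opens to 85 mm and grips with 20 to 120 N. Pads are 22 mm wide; open, the fingers measure 114 mm over their backs; the gripper's body (76 mm by 85 mm) begins 54 mm behind the grasp point. The pads swing forward as they close: fully open they stand 13 mm farther back than shut.
Start: joints at [1.221, 0.311, 0.014, 1.512, -0.004, 1.319, -0.027], TCP at [166.663, -524.155, 303.904] pointing down, gripper open.
Joint ranges: [-2.7, 2.7], [-0.3, 1.91], [-1.27, 1.3], [0.12, 2.57], [-1.44, 4.58], [0.2, 2.03], [-3.05, 3.05]. Speed limits (rad/s): [2.79, 2.79, 3.14, 3.14, 3.14, 3.14, 3.14].

INTERFACE

Orientations are given as a unit quaternion [x, y, z, w].
In Python, from bench import ctrl, capture gives the robot as it stands.
- The arm moves only by the tool drive_tool, never from a script. Its argument "deltas" is a list of rows, each an object with "translation": the shift along the tool's x, y, z in m, a list of three; "spin": the turn about the tool's z in rad; "claw": the gripper command: -1 is shut, 1 is fully open, values between are in proportion. A call has 1 to 10 rows; each row is the pose to reach, as a shift and turn from the pose commanded when the call began, along the tool's axes at that moment; what a row does not reach only later rows make up. A row lasts 1/8 s, in which the tool goes at most 62.5 mm and 10.7 degrees, less where a joint would pass 70% of its speed; a pose out of reach is approached as far as the arm can. A call with a gripper value outside its range is refused whole. The fingers move at their own pace and stop on an object; "squeeze" is the grip in N (left out, the last holds). Time passes only in rows, so rows that repeat a pose let the fingers close. It gives the time, the measured TCP pose, the force and the opening at its end, in the units of the state.
- ctrl.sense(): the state, without advancing time (a new reading comes with each control period).
- capture(name): name is "side" or "top" or "wrist"; returns a dict with "color" (420x560x3 uint8, red, green, blue), "fx", "fy", "cx", "cy" (pixels), "world_to_cam" (4x4, takes a point from world to camera coordinates). Camera axes: x right, y down, z forward; pixel columns grow to the right and rows downward; lengths in mm; the calibration is good to about 2 mm. A picture is of the moment at which its call begins. There is no depth.
- ctrl.close_job(): hands the job in, once; it reports no verdict.
The state is a dict: "clock": time; "joint_pos": joint angles; "dq": joint speeds; "effort": joint torques, N m; "tcp_pos": TCP position; "tcp_rot": TCP orientation; "wrist_force": force on the tool from outside, world axes, zero at the start; "torque": the same for the moment, N m; "width": finger opening in mm.
Only numpy, scipy, OpenCV 4.12 (cv2) and the standard library are available. Lean on these libraries where they do the work, as an engineer would, in place of code of your own. Each camera call takes 0.05 s, during which the arm holds its last target. There are 200 camera calls.

TASK

A colleague wants to free the seized levelling screw nearest the robot on the round levelling table, so its foot must be unloaded. Pick up the forked wedge by its black grip, lay it on the stone slab in front of that foot and slide it under the table's lug, one tine on each side of the foot, until that foot just lifts off the slab: a gap of about 2 mm, with the other two feet still standing where they are. Finish while holding the wedge by its grip at that point; do not let go, do not touch the table with the hand, keep the dish in its place on the table, and leave the other things alone.

Things in the scene. Friction and masses are not known exactly. Their poses are not given: they have to be found in the camera images.
- slab: Stone slab, 400 x 280 x 25 mm, fixed on the bench. Origin at the centre of its underside, x along the 400 mm side (away from the robot), z up; its top is 25 mm above the origin. The levelling table stands on its far half, its near half is free.
- levelling_table: Levelling table: round metal plate, 164 mm across, 10 mm thick, with three 66 mm wide lugs, each with a knurled levelling screw (24 mm across, top 40 mm above the slab) on a steel foot. Loose on the slab, about 0.75 kg, a third on each foot. Origin on the slab under the plate's centre, z up, x from the front lug (nearest the robot) to the centre. Plate underside 10 mm above the slab, top 20 mm.
- front_foot (a point): Centre of the underside of the front foot, 92 mm from the plate's centre towards the robot. The foot is 14 mm across and 4 mm high, its spindle thinner. Its height above the slab's top is the gap asked for; 0 at the start.
- front_edge (a point): Middle of the lower outer edge of the front lug, 20 mm farther out than the front foot, 10 mm above the slab. The edge is straight, 66 mm long, square to the table's x axis; the wedge lifts the table here.
- rear_left_foot (a point): Centre of the underside of the rear foot on the +y side of the table, 92 mm from the plate's centre.
- rear_right_foot (a point): Centre of the underside of the rear foot on the -y side of the table, 92 mm from the plate's centre.
- wedge: Forked steel taper wedge, 120 x 58 mm, about 0.22 kg, on the bench left of the slab. Origin at the centre of its underside, x along its length to the tine tips (x = +60 mm), z up. The slot between the tines is 25 mm wide, from the tips to x = -10 mm. Tines 2.5 mm thick at the tips, rising evenly 1 in 5 to 16.5 mm at x = -10; the heel behind is 16.5 mm thick.
- wedge_grip (a point): Grasp point in the black grip block on the wedge's heel, at x = -36 mm, 40 mm above the underside. The block is 42 mm long in x, 16 mm wide in y and stands from 16.5 to 58.5 mm above the underside: grasp it across its 16 mm from above.
- dish: Shallow clear glass dish, 85 mm across and 16 mm high, standing loose on the plate, near its centre. Origin at the centre of its underside.
- vial_a: Sample vial with screw cap, 27 mm across, 58 mm high, standing on the bench left of the slab. Origin under its centre. A bystander.
- vial_b: Another such vial behind the first. A bystander.
- marker_pen: Marker pen, 115 mm long, 17 mm thick, lying on the bench right of the slab. A bystander.
Mind the look-alikes: they are no part of the job. What is shaped like the wedge but brown or green is not meant.

How it is judged (in metres and radians):
On the way:
1. the wedge lies flat on the slab with its tines under the lug, one on each side of the front foot (x of front_foot in the frame of wedge between 0 and 0.055 m and y of front_foot in the frame of wedge between -0.009 and 0.009 m and angle between wedge's own z axis and vertical below 0.06 rad and z of wedge in the frame of slab below 0.028 m), for 0.1 s.
At the end, for the whole second after the job is handed in: Front foot 0.7 to 3.5 mm above the slab, carried by the wedge lying flat with a tine on each side of it; rear feet on the slab within 10 mm of their start; fingers hold the wedge (2 N or more) and do not touch the table; table and wedge at rest, dish within 35 mm of the plate's centre (z of front_foot in the frame of slab between 0.0257 and 0.0285 m and z of each of rear_left_foot, rear_right_foot in the frame of slab below 0.0265 m and distance of each of rear_left_foot, rear_right_foot from where it was at the start of the episode below 0.01 m and x of front_foot in the frame of wedge between 0 and 0.055 m and y of front_foot in the frame of wedge between -0.009 and 0.009 m and angle between wedge's own z axis and vertical below 0.06 rad and contact force between wedge and levelling_table above 0.8 N and contact force between wedge and slab above 0.4 N and contact force between the fingers and wedge above 2 N and contact force between each of the arm, the fingers and levelling_table below 0.2 N and linear speed of each of levelling_table, wedge below 0.01 m/s and horizontal distance between dish and levelling_table below 0.035 m and z of dish in the frame of levelling_table between 0.017 and 0.024 m); the arm keeps its last pose, push and grip.
It fails at once if the front foot is lifted more than 8 mm (z of front_foot in the frame of slab above 0.033 m).
It fails at once if the levelling table is shoved: a rear foot more than 20 mm from where it stood (distance of any of rear_left_foot, rear_right_foot from where it was at the start of the episode above 0.02 m).
It fails at once if the hand pushes against the levelling table (contact force between any of the arm, the fingers and levelling_table above 3 N).
It fails at once if the dish slides off its place on the plate (horizontal distance between dish and levelling_table above 0.04 m).
It fails at once if a vial or the marker is knocked away (distance of any of vial_a, vial_b, marker_pen from where it was at the start of the episode above 0.03 m).
It also fails if it takes over 48 s, if anything falls off the work surface, if the arm or the gripper's body presses on something with over 40 N, if the wrist force passes 120 N, or if a joint passes its speed limit or range.

## Working session

There is one attempt and no reset: what is moved stays moved. The work goes in short steps, Python scripts to look and compute and a tool call to move; the robot and the scene stay as the last step left them, time stands still between calls to the robot, and variables do not carry over. Pictures are saved under pics/ and viewed, about 8 in all and at most 12, crops included, and the job is handed in when it is done.

Besides the shell and the picture viewer there is one more tool, called after "Request:" by a JSON object that holds its "op" and its "data". drive_tool: Moves the arm, as the interface text tells. Its arguments: {"type":"object","properties":{"deltas":{"type":"array"},"squeeze":{"type":"number"}},"required":["deltas"]}

```bash
mkdir -p pics; ls
cat > h.py <<'E'
import numpy as np, cv2, json
from bench import ctrl, capture
def snap(cam,name):
    d=capture(cam); cv2.imwrite(f'pics/{name}.png',d['color'][:,:,::-1])
    np.savez(f'pics/{name}.npz',**d); return d
def load(name): return dict(np.load(f'pics/{name}.npz'))
def ray(d,u,v):
    T=np.array(d['world_to_cam']);R=T[:3,:3];t=T[:3,3]
    o=-R.T@t; k=R.T@np.array([(u-d['cx'])/d['fx'],(v-d['cy'])/d['fy'],1.]); return o,k
def onz(d,u,v,z):
    o,k=ray(d,u,v); return o+k*(z-o[2])/k[2]
def proj(d,p):
    T=np.array(d['world_to_cam']); c=T[:3,:3]@np.array(p,float)+T[:3,3]
    return np.array([d['cx']+d['fx']*c[0]/c[2], d['cy']+d['fy']*c[1]/c[2]])
E
python3 - <<'E'
from h import *
a=snap('top','top0');b=snap('side','side0')
for d in(a,b): print(np.round(d['world_to_cam'],3),d['fx'],d['cx'],d['cy'])
s=ctrl.sense(); print(s)
E
```

```text
pics
[[-5.000000e-03 -1.000000e+00 -3.000000e-03  5.821000e+00]
 [-9.840000e-01  5.000000e-03 -1.760000e-01  6.060170e+02]
 [ 1.770000e-01  2.000000e-03 -9.840000e-01  1.073943e+03]
 [ 0.000000e+00  0.000000e+00  0.000000e+00  1.000000e+00]] 407.0286720017338 282.56584869339116 205.83967906935155
[[-1.000000e+00 -2.300000e-02 -1.700000e-02  6.057470e+02]
 [ 4.000000e-03  4.740000e-01 -8.800000e-01  7.220500e+01]
 [ 2.800000e-02 -8.800000e-01 -4.740000e-01  1.198221e+03]
 [ 0.000000e+00  0.000000e+00  0.000000e+00  1.000000e+00]] 387.5872849622598 277.5367110697427 206.11771190353429
{'clock': 0.1, 'joint_pos': array([ 1.22132017,  0.31164561,  0.01397518,  1.51289774, -0.00434737,
        1.31921478, -0.0271925 ]), 'dq': array([ 0.00057751, -0.00184123, -0.00087869, -0.00344697, -0.0008345 ,
       -0.00123241, -0.00043764]), 'effort': array([ 7.45028410e-04, -3.80855262e+01,  1.46658942e-01, -2.31241322e+01,
        1.23002168e-02,  8.20875226e-03,  1.34078186e-05]), 'tcp_pos': array([ 166.47779508, -523.67054609,  302.92915388]), 'tcp_rot': array([ 9.88173266e-01,  1.53337717e-01, -2.30057623e-04, -1.04291331e-03]), 'wrist_force': array([-0.25699972, -0.5377233 , -0.55057019]), 'torque': array([-0.00045623,  0.00183217,  0.01208101]), 'width': 85.6498824408569}
```

View pics/top0.png

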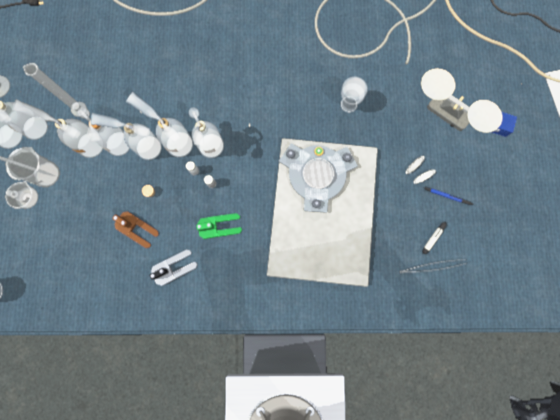

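View pics/side0.png

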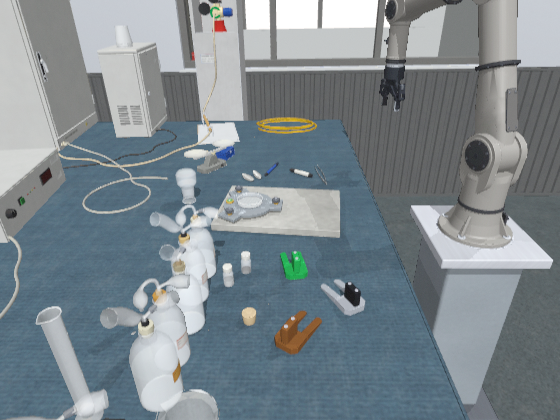

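Top view: there are three wedge-shaped things, silver with a black grip at about (173,267), brown at (135,229) and green at (219,226). The silver one is steel with a black grip, so it fits the description. The slab is centred at about (323,212), the front lug's screw is at (317,203), and the vials are at (191,168) and (210,181). The side view shows the same, with the silver wedge at (345,296) and its tines pointing away from the robot. I'll confirm it in an enlarged crop.

Run:
```python
from h import *
d=load('top0'); im=d['color'][:,:,::-1]
a=cv2.resize(im[235:295,140:210],None,fx=6,fy=6,interpolation=cv2.INTER_CUBIC)
b=cv2.resize(im[140:220,270:362],None,fx=4,fy=4,interpolation=cv2.INTER_CUBIC)
c=np.zeros((360,420+368,3),np.uint8);c[:360,:420]=a;c[:320,420:]=b
cv2.imwrite('pics/crop1.png',c)
hsv=cv2.cvtColor(im,cv2.COLOR_BGR2HSV)
# slab quad
m=((hsv[:,:,1]<60)&(hsv[:,:,2]>140)).astype(np.uint8)
m[:,:262]=0;m[:,385:]=0;m[:132]=0;m[295:]=0
m=cv2.morphologyEx(m,cv2.MORPH_CLOSE,np.ones((15,15)))
cn=max(cv2.findContours(m,0,2)[0],key=cv2.contourArea)
r=cv2.minAreaRect(cn);print('slab',r)
P=np.array([onz(d,*p,25)[:2] for p in cv2.boxPoints(r)]);print(P.round(1),P.mean(0), [np.linalg.norm(P[i]-P[i-1]).round(1) for i in range(4)])
# wedge: grey bright
m=((hsv[:,:,1]<70)&(hsv[:,:,2]>120)).astype(np.uint8)
w=m[240:292,145:205]; 
for row in hsv[245:290:2,148:202:2,2]: print(' '.join('%3d'%x for x in row))
```

```text
slab ((323.4990234375, 211.69741821289062), (102.19412994384766, 140.29270935058594), 5.640549182891846)
[[ 413.6   50.1]
 [ 816.7   10.6]
 [ 784.3 -285.9]
 [ 385.  -229.1]] [ 599.90804459 -113.57875149] [np.float64(280.6), np.float64(405.1), np.float64(298.3), np.float64(403.3)]
170 121 129 135 134 142 135 142 134 141 134 131 135 134 128 131 136 134 136 133 136 131 132 135 138 130 130
133 122 134 135 132 137 135 141 134 141 135 138 134 129 129 131 131 132 134 130 132 129 129 132 135 128 126
131 139 131 136 133 137 135 144 135 142 137 139 132 128 129 134 132 130 136 165 154 136 137 134 135 132 136
135 137 133 138 134 139 136 140 137 138 135 144 138 130 130 130 138 174 217 227 226 180 135 136 133 128 139
138 135 138 140 138 141 136 140 136 137 135 148 140 127 134 174 217 227 228 228 229 205 130 140 137 131 135
139 137 138 139 139 143 136 139 136 138 131 135 136 172 217 227 228 228 230 221 179 137 133 138 142 136 134
141 142 137 139 137 139 133 142 134 128 132 172 217 227 228 228 231 227 185 136 139 137 137 141 143 141 131
137 144 137 138 134 129 124 130 135 172 217 228 228 229 230 227
[... 964 characters left out ...]
 178 120 110 127 133 132 142 137 135 135 141 133 140
136 123  95 120 207 223 224 222 232 234 237 239 207 132 102 115 127 135 139 134 143 135 130 136 143 137 137
134 131 134 158 238 237 236 236 236 235 213 149 105 114 126 132 135 140 138 138 144 138 134 138 143 138 140
133 131 133 128 204 234 236 237 221 154 109 112 127 125 128 130 133 140 134 136 141 137 142 137 138 136 134
130 131 137 130 127 145 181 172 131 125 133 126 130 135 131 130 135 138 134 135 139 142 147 139 139 142 135
130 132 136 130 131 126 128 125 133 129 132 129 134 129 130 130 134 135 137 134 139 139 143 137 141 139 135
135 134 136 131 131 130 134 127 135 131 132 129 137 129 133 131 138 135 141 135 139 139 143 140 141 142 139
```

View pics/crop1.png

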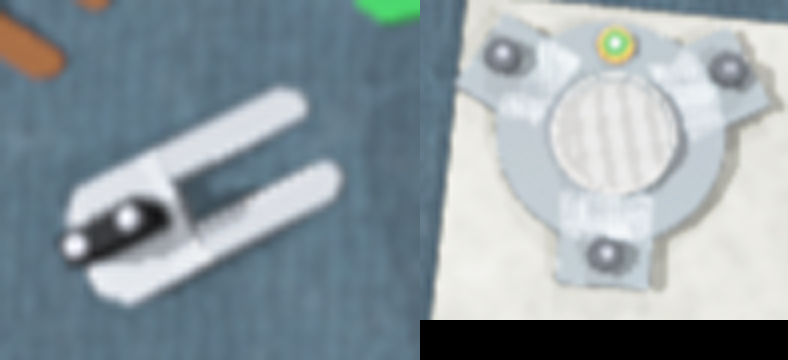

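The crop confirms it: light steel tines, black grip with two bright screws at about (161,271) and (152,276), and tips at about (191,252) and (197,264). The table's screws are at about (291,154), (347.5,157.5) and (316,204).

Run:
```python
from h import *
d=load('top0')
def c(x,y): return (140+(x+.5)/6-.5, 235+(y+.5)/6-.5)
def k(x,y): return (270+(x-420+.5)/4-.5,140+(y+.5)/4-.5)
K=[onz(d,*k(*p),65) for p in [(505,55),(730,70),(605,255)]]
print('knobs',np.round(K,1),[np.linalg.norm(K[i]-K[i-1]).round(1) for i in range(3)],'exp',92*3**.5)
C=np.mean(K,0);print('C',C.round(1)); 
e=[onz(d,*k(*p),35) for p in[(557,285),(652,290)]];print('edge top corners',np.round(e,1))
t=[onz(d,*c(*p),2.5) for p in[(305,103),(340,178)]];print('tips',np.round(t,1))
s=[onz(d,*c(*p),58.5) for p in[(127,215),(73,245)]];print('screws',np.round(s,1))
m=np.mean(t,0);g=np.mean(s,0);v=(m-g)[:2];print(m,g,np.linalg.norm(v),np.arctan2(v[1],v[0]))
v=t[0]-t[1];print('from tips',np.arctan2(-v[0],v[1]))
s=ctrl.sense();
from scipy.spatial.transform import Rotation as R
print(R.from_quat(s['tcp_rot']).as_matrix().round(3),s['tcp_pos'])
```

```text
knobs [[ 753.6  -21.4   65. ]
 [ 741.8 -178.9   65. ]
 [ 610.4  -88.8   65. ]] [np.float64(158.2), np.float64(158.0), np.float64(159.3)] exp 159.3486742963367
C [701.9 -96.4  65. ]
edge top corners [[ 594.7  -57.1   35. ]
 [ 590.8 -123.8   35. ]]
tips [[484.  265.5   2.5]
 [448.7 247.7   2.5]]
screws [[430.8 330.7  58.5]
 [417.7 354.2  58.5]]
[466.39586131 256.59789681   2.5       ] [424.24793126 342.41523842  58.5       ] 95.60891238392759 -1.1142655539555613
from tips -1.1050019733046053
[[ 0.953  0.303 -0.001]
 [ 0.303 -0.953  0.002]
 [-0.    -0.002 -1.   ]] [ 166.47779508 -523.67054609  302.92915388]
```

```bash
cat >> h.py <<'E'
from scipy.spatial.transform import Rotation as Ro
def go(p0,yaw0,p,yaw):
    "row for world TCP target p,yaw from commanded pose p0,yaw0 (tool down)"
    c,s=np.cos(yaw0),np.sin(yaw0); R=np.array([[c,s,0],[s,-c,0],[0,0,-1]])
    print('T',(R.T@(np.array(p)-p0)/1000).round(4),'spin',round(-(yaw-yaw0),4))
def st():
    s=ctrl.sense(); M=Ro.from_quat(s['tcp_rot']).as_matrix(); y=np.arctan2(M[1,0],M[0,0])
    print('t',s['clock'],'tcp',s['tcp_pos'].round(1),'yaw',y.round(4),'tilt',np.round(M[:,2],4),'F',s['wrist_force'].round(1),'w',round(s['width'],1),'q7',s['joint_pos'][6].round(2)); return s['tcp_pos'],y
E
python3 - <<'E'
from h import *
p,y=st()
go(p,y,[480,-80,300],1.2)
go(np.array([480,-80,300]),1.2,[424,342,180],2.03)
E
```

```text
t 0.1 tcp [ 166.5 -523.7  302.9] yaw 0.3079 tilt [-8.e-04  2.e-03 -1.e+00] F [-0.3 -0.5 -0.6] w 85.6 q7 -0.03
T [ 0.4332 -0.3278  0.0029] spin -0.8921
T [ 0.373  -0.2051  0.12  ] spin -0.83
```

Request:
{"op": "drive_tool", "data": {"deltas": [{"translation":[0.433,-0.328,0.003],"spin":-0.892,"claw":1},{"translation":[0.433,-0.328,0.003],"spin":-0.892,"claw":1},{"translation":[0.433,-0.328,0.003],"spin":-0.892,"claw":1},{"translation":[0.433,-0.328,0.003],"spin":-0.892,"claw":1},{"translation":[0.433,-0.328,0.003],"spin":-0.892,"claw":1},{"translation":[0.433,-0.328,0.003],"spin":-0.892,"claw":1},{"translation":[0.433,-0.328,0.003],"spin":-0.892,"claw":1},{"translation":[0.433,-0.328,0.003],"spin":-0.892,"claw":1},{"translation":[0.433,-0.328,0.003],"spin":-0.892,"claw":1},{"translation":[0.433,-0.328,0.003],"spin":-0.892,"claw":1}]}}

```text
clock: 1.35
tcp_pos: [481.1, -75.8, 300.6]
tcp_rot: [0.823, 0.568, 0.001, -0.001]
wrist_force: [-0.3, -0.3, -0.3]
width: 85.2
```

Request:
{"op": "drive_tool", "data": {"deltas": [{"translation":[0.373,-0.205,0.12],"spin":-0.83,"claw":1},{"translation":[0.373,-0.205,0.12],"spin":-0.83,"claw":1},{"translation":[0.373,-0.205,0.12],"spin":-0.83,"claw":1},{"translation":[0.373,-0.205,0.12],"spin":-0.83,"claw":1},{"translation":[0.373,-0.205,0.12],"spin":-0.83,"claw":1},{"translation":[0.373,-0.205,0.12],"spin":-0.83,"claw":1},{"translation":[0.373,-0.205,0.12],"spin":-0.83,"claw":1},{"translation":[0.373,-0.205,0.12],"spin":-0.83,"claw":1},{"translation":[0.373,-0.205,0.12],"spin":-0.83,"claw":1},{"translation":[0.373,-0.205,0.12],"spin":-0.83,"claw":1}]}}

```text
clock: 2.6
tcp_pos: [425.6, 339.0, 180.9]
tcp_rot: [0.529, 0.848, -0.001, 0.001]
wrist_force: [0.2, -0.3, 0.2]
width: 85.4
```

Run:
```python
from h import *
p,y=st()
d=snap('wrist','w1');print(d['world_to_cam'].round(3))
print(proj(d,[424,342,58]),proj(d,[466.4,256.6,2]))
```

```text
t 2.6 tcp [425.6 339.  180.9] yaw 2.0258 tilt [ 9.0e-04 -2.1e-03 -1.0e+00] F [ 0.2 -0.3  0.2] w 85.4 q7 -0.57
[[ 8.98000e-01  4.40000e-01  0.00000e+00 -5.30559e+02]
 [ 4.23000e-01 -8.63000e-01  2.77000e-01  1.10390e+02]
 [ 1.22000e-01 -2.48000e-01 -9.61000e-01  2.93862e+02]
 [ 0.00000e+00  0.00000e+00  0.00000e+00  1.00000e+00]]
[283.86218783 230.30711759] [284.15331207 311.83900694]
```

View pics/w1.png

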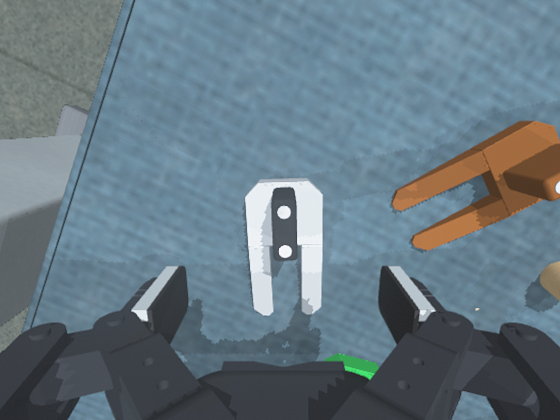

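The wrist view shows the silver wedge nearly aligned: screws at (284.5,212) and (285,252), tips at (263,315) and (311,315). The fit is close to my estimate. Next I descend and grip.

Run:
```python
from h import *
p,y=st();d=load('w1')
g=[onz(d,*q,58.5) for q in[(284.5,212),(285,252)]];t=[onz(d,*q,2.) for q in[(263,315),(311,315)]]
print(np.round(g,1),np.mean(g,0),np.round(t,1))
v=g[1]-g[0];print(np.arctan2(v[1],v[0])); v=np.mean(t,0)-np.mean(g,0);print(np.arctan2(v[1],v[0]),np.hypot(*v[:2]))
G=np.mean(g,0)
go(np.array([424,342,180]),2.03,[G[0],G[1],94],2.03)
```

```text
t 2.65 tcp [425.6 339.1 181. ] yaw 2.0256 tilt [ 0.0011 -0.0017 -1.    ] F [-0.5  0.2 -0.1] w 85.3 q7 -0.57
[[419.  353.1  58.5]
 [431.1 329.2  58.5]] [425.03864357 341.16556745  58.5       ] [[451.  245.5   2. ]
 [489.2 264.2   2. ]]
-1.1019922171071512
-1.0899238575282215 97.36623473657663
T [-0.0012  0.0006  0.086 ] spin -0.0
```

Request:
{"op": "drive_tool", "data": {"deltas": [{"translation":[0.002,0.0005,0.05],"spin":0,"claw":1},{"translation":[0.002,0.0005,0.087],"spin":0,"claw":1},{"translation":[0.002,0.0005,0.087],"spin":0,"claw":1},{"translation":[0.002,0.0005,0.087],"spin":0,"claw":1}]}}

```text
clock: 3.15
tcp_pos: [424.9, 343.6, 95.4]
tcp_rot: [0.528, 0.849, 0.001, 0.001]
wrist_force: [0.1, 0.3, 0.2]
width: 85.4
```

Request:
{"op": "drive_tool", "data": {"deltas": [{"translation":[0,0,0],"spin":0,"claw":-1},{"translation":[0,0,0],"spin":0,"claw":-1},{"translation":[0,0,0],"spin":0,"claw":-1},{"translation":[0,0,0],"spin":0,"claw":-1},{"translation":[0,0,0],"spin":0,"claw":-1},{"translation":[0,0,0],"spin":0,"claw":-1},{"translation":[0,0,0],"spin":0,"claw":-1},{"translation":[0,0,0],"spin":0,"claw":-1}], "squeeze": 60}}

```text
clock: 4.15
tcp_pos: [423.9, 343.8, 94.3]
tcp_rot: [0.528, 0.849, 0.0, 0.0]
wrist_force: [-0.3, -0.7, 3.5]
width: 15.4
```

Run:
```python
from h import *
st()
```

```text
t 4.15 tcp [423.9 343.8  94.3] yaw 2.0298 tilt [ 6.e-04  4.e-04 -1.e+00] F [-0.3 -0.7  3.5] w 15.4 q7 -0.65
```

Run:
```python
from h import *
go(np.array([423.9,343.8,194.3]),2.03,[478,-77.8,194.3],3.0586)
```

```text
T [-0.4019 -0.1384  0.    ] spin -1.0286
```

Request:
{"op": "drive_tool", "data": {"deltas": [{"translation":[0,0,-0.03],"spin":0,"claw":-1},{"translation":[0,0,-0.065],"spin":0,"claw":-1},{"translation":[0,0,-0.1],"spin":0,"claw":-1},{"translation":[0,0,-0.1],"spin":0,"claw":-1}]}}

```text
clock: 4.65
tcp_pos: [424.3, 344.8, 195.7]
tcp_rot: [0.528, 0.849, 0.002, 0.001]
wrist_force: [-0.2, 0.3, -2.9]
width: 15.2
```

Request:
{"op": "drive_tool", "data": {"deltas": [{"translation":[-0.03,-0.01,0],"spin":-0.08,"claw":-1},{"translation":[-0.075,-0.026,0],"spin":-0.2,"claw":-1},{"translation":[-0.125,-0.043,0],"spin":-0.33,"claw":-1},{"translation":[-0.18,-0.062,0],"spin":-0.47,"claw":-1},{"translation":[-0.235,-0.081,0],"spin":-0.61,"claw":-1},{"translation":[-0.29,-0.1,0],"spin":-0.75,"claw":-1},{"translation":[-0.34,-0.117,0],"spin":-0.88,"claw":-1},{"translation":[-0.38,-0.131,0],"spin":-0.98,"claw":-1},{"translation":[-0.402,-0.138,0],"spin":-1.029,"claw":-1},{"translation":[-0.402,-0.138,0],"spin":-1.029,"claw":-1}]}}

```text
clock: 5.9
tcp_pos: [476.7, -80.6, 191.6]
tcp_rot: [0.044, 0.999, 0.0, -0.002]
wrist_force: [-0.2, 0.5, -1.5]
width: 15.2
```

Request:
{"op": "drive_tool", "data": {"deltas": [{"translation":[0,0,0.03],"spin":0,"claw":-1},{"translation":[0,0,0.05],"spin":0,"claw":-1},{"translation":[0,0,0.05],"spin":0,"claw":-1}]}}

```text
clock: 6.28
tcp_pos: [475.7, -76.2, 141.7]
tcp_rot: [0.04, 0.999, 0.001, -0.003]
wrist_force: [-0.5, 0.1, -1.8]
width: 15.4
```

Run:
```python
from h import *
st(); w=snap('wrist','w2'); t=snap('top','t2'); s=snap('side','s2')
c=np.zeros((560,800,3),np.uint8)
a=w['color'];b=t['color'][140:240,270:365];e=s['color'][175:235,205:345]
print('foot in w',proj(w,[610.4,-88.8,65]),'edge', [proj(w,q) for q in ([595,-58,45],[590,-124,45])])
c[:420,:560]=a; c[:252,560:]=cv2.resize(b,(240,252)); c[420:560,:327]=cv2.resize(e,(327,140))
cv2.imwrite('pics/c2.png',c[:,:,::-1])
```

```text
t 6.275 tcp [475.7 -76.2 141.7] yaw 3.0613 tilt [-0.0058  0.0018 -1.    ] F [-0.5  0.1 -1.8] w 15.4 q7 1.18
foot in w [279.7697278  470.91143565] edge [array([324.64714398, 419.17524582]), array([224.24557402, 419.62981662])]
```

View pics/c2.png

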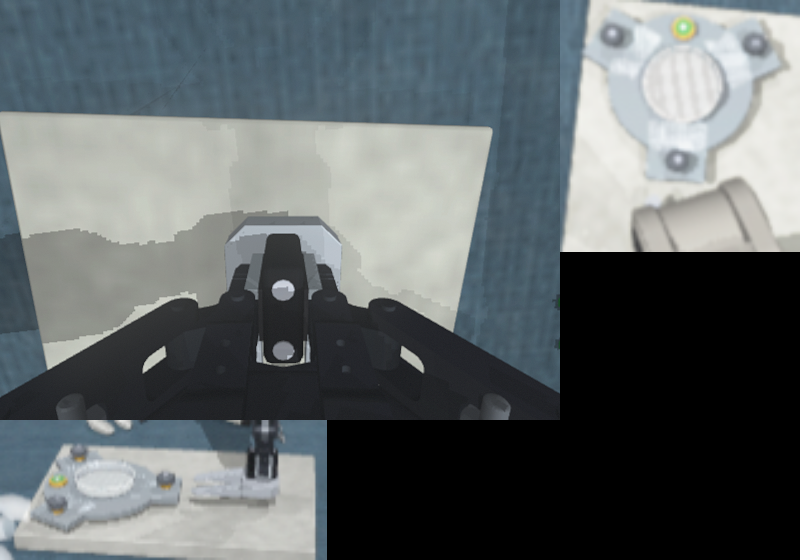

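The composite shows the wedge hanging level. In the wrist view the screws are at (283,290) and (283,350), symmetric in the jaws. The side inset shows the tips still short of the lug. Now I'll pin down both poses in numbers.

Run:
```python
from h import *
p,y=st(); w=load('w2')
z=p[2]-94.3+58.5
g=[onz(w,*q,z) for q in[(283,290),(283,350)]];print(np.round(g,1),np.mean(g,0).round(1));v=g[1]-g[0];print(np.arctan2(v[1],v[0]))
# heel rear corners (top face z=16.5)
h=[onz(w,*q,p[2]-94.3+16.5) for q in[(245,224),(321,224)]];print('heel',np.round(h,1))
# subpixel knobs in top0: dark blobs
d=load('top0');gr=cv2.cvtColor(d['color'],cv2.COLOR_RGB2GRAY)
K=[]
for q in[(291,154),(347,157.5),(316,203.5)]:
    P=cv2.getRectSubPix(gr,(21,21),q); P=cv2.resize(P,None,fx=8,fy=8,interpolation=cv2.INTER_CUBIC)
    m=(P<135).astype(np.uint8); m=cv2.morphologyEx(m,cv2.MORPH_CLOSE,np.ones((25,25)))
    n,l,s,c=cv2.connectedComponentsWithStats(m); i=1+np.argmax(s[1:,4])
    u=(c[i]+.5)/8-.5-10+np.array(q); K.append(onz(d,*u,60)); print(u.round(2),s[i,4]/64)
K=np.array(K);print(K.round(1))
C=K.mean(0);a=[np.arctan2(*(K[i]-C)[1::-1])-b for i,b in((0,np.pi/3),(1,-np.pi/3),(2,-np.pi))]
a=[(x+np.pi)%(2*np.pi)-np.pi for x in a];A=np.mean(a);print(C,a,A,'foot',C[:2]-92*np.array([np.cos(A),np.sin(A)]))
# wedge tips now predicted in top/side
```

```text
t 6.425 tcp [478.4 -76.9 144.4] yaw 3.0602 tilt [ 9.e-04  4.e-04 -1.e+00] F [-0.3  0.1 -1.7] w 15.6 q7 1.18
[[463.5 -75.1 108.6]
 [488.9 -77.2 108.6]] [476.2 -76.1 108.6]
-0.07983366874096046
heel [[450.3 -92.2  66.6]
 [453.2 -56.1  66.6]]
[291.08 154.69] 36.890625
[347.11 158.54] 35.78125
[316.58 204.22] 30.25
[[ 751.3  -22.    60. ]
 [ 739.2 -179.5   60. ]
 [ 609.   -91.1   60. ]]
[699.81328527 -97.56268476  60.        ] [np.float64(-0.0748260193574577), np.float64(-0.07610865029383707), np.float64(-0.07095318997110134)] -0.07396261987413204 foot [608.06481216 -90.76432606]
```

Request:
{"op": "drive_tool", "data": {"deltas": [{"translation":[0,-0.0025,0.01],"spin":0,"claw":-1},{"translation":[0,-0.0025,0.018],"spin":0,"claw":-1},{"translation":[0,-0.0025,0.023],"spin":0,"claw":-1},{"translation":[0,-0.0025,0.0255],"spin":0,"claw":-1},{"translation":[0,-0.0025,0.0255],"spin":0,"claw":-1},{"translation":[0,-0.0025,0.0255],"spin":0,"claw":-1}]}}

```text
clock: 7.18
tcp_pos: [477.6, -80.4, 119.2]
tcp_rot: [0.041, 0.999, -0.001, -0.0]
wrist_force: [-3.5, -0.9, 5.5]
width: 15.2
```

Run:
```python
from h import *
p,y=st(); t=snap('top','t3'); s=snap('side','s3'); w=snap('wrist','w3')
c=np.zeros((560,800,3),np.uint8)
c[:560,:416]=cv2.resize(t['color'][170:240,290:342],(416,560),interpolation=cv2.INTER_CUBIC)
c[:300,416:]=cv2.resize(s['color'][185:240,235:305],(384,300),interpolation=cv2.INTER_CUBIC)
c[300:560,416:]=cv2.resize(w['color'][180:420,100:455],(384,260))
cv2.imwrite('pics/c3.png',c[:,:,::-1])
u=np.array([np.cos(-.08),np.sin(-.08)]);n=np.array([-u[1],u[0]]);o=p[:2]+(37)*u
for q in(18,-18): P=[*(o+60*u+q*n),27];print('tip pred',np.round(P,1),'top',((proj(t,P)-[290,170]+.5)*8).round(0),'side',((proj(s,P)-[235,185])*5.47).round(0))
for q in([609,-90,25],[589,-88.4,35]): print(((proj(t,q)-[290,170]+.5)*8).round(0),((proj(s,q)-[235,185])*5.47).round(0))
```

```text
t 7.175 tcp [477.6 -80.4 119.2] yaw 3.0588 tilt [-9.0e-04 -1.1e-03 -1.0e+00] F [-3.5 -0.9  5.5] w 15.2 q7 1.16
tip pred [575.7 -70.2  27. ] top [152. 388.] side [285. 145.]
tip pred [ 572.8 -106.1   27. ] top [254. 395.] side [290. 117.]
[206. 295.] [230. 132.]
[204. 347.] [263. 119.]
```

View pics/c3.png

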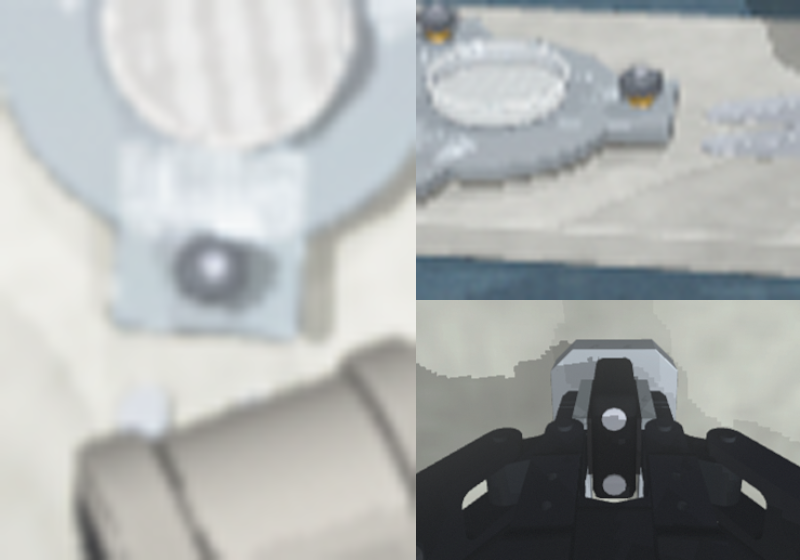

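The top view shows the left tine tip at (144,387) in the crop, where the model predicts it. The lug edge is centred at column 205. In the side view the tips are short of the lug, and the lateral fit looks good to about 1 mm. Now I slide in, staying short of the expected contact at about 56 mm.

Request:
{"op": "drive_tool", "data": {"deltas": [{"translation":[-0.004,0,0],"spin":0,"claw":-1},{"translation":[-0.009,0,0],"spin":0,"claw":-1},{"translation":[-0.015,0,0],"spin":0,"claw":-1},{"translation":[-0.021,0,0],"spin":0,"claw":-1},{"translation":[-0.027,0,0],"spin":0,"claw":-1},{"translation":[-0.033,0,0],"spin":0,"claw":-1},{"translation":[-0.039,0,0],"spin":0,"claw":-1},{"translation":[-0.043,0,0],"spin":0,"claw":-1},{"translation":[-0.045,0,0],"spin":0,"claw":-1},{"translation":[-0.045,0,0],"spin":0,"claw":-1}]}}

```text
clock: 8.57
tcp_pos: [522.7, -83.7, 119.2]
tcp_rot: [0.041, 0.999, -0.0, -0.0]
wrist_force: [-2.9, -0.7, 5.2]
width: 15.3
```

Run:
```python
from h import *
st(); t=snap('top','t4'); s=snap('side','s4'); st()
c=np.zeros((560,800,3),np.uint8)
c[:560,:416]=cv2.resize(t['color'][170:240,290:342],(416,560),interpolation=cv2.INTER_CUBIC)
c[:300,416:]=cv2.resize(s['color'][185:240,235:305],(384,300),interpolation=cv2.INTER_CUBIC)
cv2.imwrite('pics/c4.png',c[:,:,::-1])
# side shift of front lug relative to start
a=load('side0')
def sh(b,r):
    y0,y1,x0,x1=r; f=lambda q:cv2.cvtColor(q['color'],cv2.COLOR_RGB2GRAY)[y0:y1,x0:x1].astype(np.float32)
    return cv2.phaseCorrelate(f(a),f(b),cv2.createHanningWindow((x1-x0,y1-y0),cv2.CV_32F))
for n in('s3','s4'): print(n,sh(load(n),(190,214,266,286)),sh(load(n),(186,226,222,262)))
```

```text
t 8.575 tcp [522.7 -83.7 119.2] yaw 3.0591 tilt [-2.e-04 -2.e-04 -1.e+00] F [-2.9 -0.7  5.2] w 15.3 q7 1.15
t 8.675 tcp [522.7 -83.7 119.2] yaw 3.0591 tilt [-1.e-04 -3.e-04 -1.e+00] F [-3.1  0.7  5.9] w 15.0 q7 1.15
s3 ((0.10468168904477437, 0.0011437499296782505), 1.0112748307486374) ((0.0030729476420887636, -0.004318433790633236), 1.0059191282093525)
s4 ((0.07641714311312597, 0.07390588970264744), 1.0101351675887902) ((0.02974196569059373, 0.005745108377738006), 0.9912611414492131)
```

View pics/c4.png

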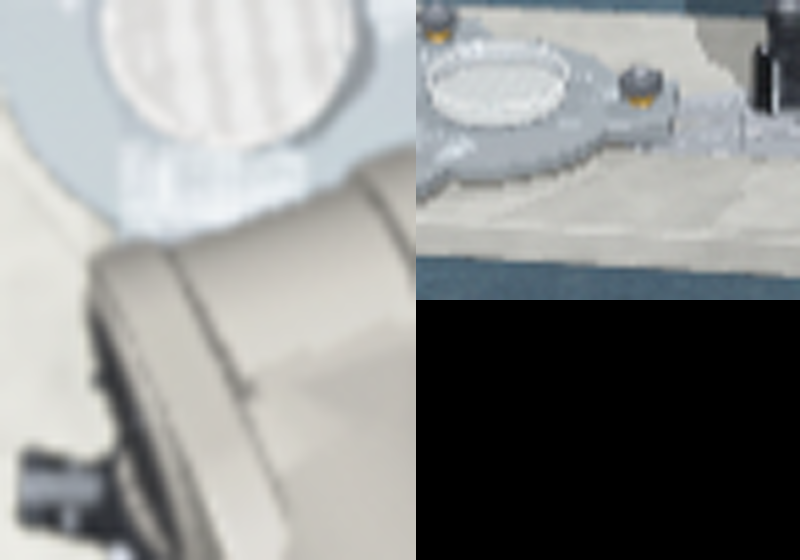

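The side view shows the tines under the lug with the table unmoved. Top view: the arm hides the lug. Next I advance in small steps and watch the knob shift.

Request:
{"op": "drive_tool", "data": {"deltas": [{"translation":[-0.002,0,0],"spin":0,"claw":-1},{"translation":[-0.005,0,0],"spin":0,"claw":-1},{"translation":[-0.008,0,0],"spin":0,"claw":-1},{"translation":[-0.01,0,0],"spin":0,"claw":-1},{"translation":[-0.01,0,0],"spin":0,"claw":-1}]}}

```text
clock: 9.3
tcp_pos: [532.5, -84.6, 119.2]
tcp_rot: [0.041, 0.999, -0.0, -0.0]
wrist_force: [-2.8, 0.6, 5.4]
width: 15.1
```

```bash
cat > m.py <<'E'
import sys
from h import *
st(); s=snap('side',sys.argv[1]); t=snap('top','t'+sys.argv[1])
def sh(a,b,r):
    y0,y1,x0,x1=r; f=lambda q:cv2.cvtColor(q['color'],cv2.COLOR_RGB2GRAY)[y0:y1,x0:x1].astype(np.float32)
    return np.round(cv2.phaseCorrelate(f(a),f(b),cv2.createHanningWindow((x1-x0,y1-y0),cv2.CV_32F))[0],2)
a=load('side0')
print('front knob',sh(a,s,(192,208,268,286)),'rear+dish',sh(a,s,(186,226,222,262)),'top rear',sh(load('top0'),t,(142,180,280,356)))
p=np.array([610,-90,60.]);print('pred per 2mm up / x', proj(s,p+[0,0,2])-proj(s,p), proj(s,p+[2,0,0])-proj(s,p))
E
python3 m.py a1
```

```text
t 9.3 tcp [532.5 -84.6 119.2] yaw 3.059 tilt [-6.e-04 -3.e-04 -1.e+00] F [-2.8  0.6  5.4] w 15.1 q7 1.15
front knob [-0.    0.18] rear+dish [0.15 0.04] top rear [-0.1  -0.19]
pred per 2mm up / x [-0.01128536 -0.54409677] [-0.61180438  0.0029442 ]
```

Request:
{"op": "drive_tool", "data": {"deltas": [{"translation":[-0.002,0,0],"spin":0,"claw":-1},{"translation":[-0.004,0,0],"spin":0,"claw":-1},{"translation":[-0.005,0,0],"spin":0,"claw":-1},{"translation":[-0.005,0,0],"spin":0,"claw":-1}]}}

```text
clock: 9.9
tcp_pos: [535.9, -84.9, 119.2]
tcp_rot: [0.041, 0.999, -0.001, -0.002]
wrist_force: [-8.1, -0.3, 9.4]
width: 15.3
```

```bash
python3 m.py a2
```

```text
t 9.9 tcp [535.9 -84.9 119.2] yaw 3.0594 tilt [-4.5e-03 -9.0e-04 -1.0e+00] F [-8.1 -0.3  9.4] w 15.3 q7 1.15
front knob [-0.09  0.04] rear+dish [-0.03  0.42] top rear [0.01 0.06]
pred per 2mm up / x [-0.01128536 -0.54409677] [-0.61180438  0.0029442 ]
```

Contact came at TCP x of about 534.5, as predicted. I'll go on in small steps.

Request:
{"op": "drive_tool", "data": {"deltas": [{"translation":[-0.002,0,0],"spin":0,"claw":-1},{"translation":[-0.004,0,0],"spin":0,"claw":-1},{"translation":[-0.005,0,0],"spin":0,"claw":-1},{"translation":[-0.005,0,0],"spin":0,"claw":-1}]}}

```text
clock: 10.5
tcp_pos: [540.9, -85.3, 119.2]
tcp_rot: [0.041, 0.999, -0.001, -0.002]
wrist_force: [-8.8, 0.2, 9.7]
width: 15.4
```

```bash
python3 m.py a3
```

```text
t 10.5 tcp [540.9 -85.3 119.2] yaw 3.0594 tilt [-4.4e-03 -9.0e-04 -1.0e+00] F [-8.8  0.2  9.7] w 15.4 q7 1.16
front knob [-0.59 -0.32] rear+dish [-0.17 -0.22] top rear [-0.01 -0.02]
pred per 2mm up / x [-0.01128536 -0.54409677] [-0.61180438  0.0029442 ]
```

Request:
{"op": "drive_tool", "data": {"deltas": [{"translation":[-0.002,0,0],"spin":0,"claw":-1},{"translation":[-0.004,0,0],"spin":0,"claw":-1},{"translation":[-0.005,0,0],"spin":0,"claw":-1},{"translation":[-0.005,0,0],"spin":0,"claw":-1}]}}

```text
clock: 11.1
tcp_pos: [545.8, -85.7, 119.2]
tcp_rot: [0.041, 0.999, -0.001, -0.002]
wrist_force: [-7.9, 0.3, 10.3]
width: 15.0
```

```bash
python3 m.py a4
python3 - <<'E'
from h import *
a=load('side0')['color'];b=load('a4')['color']
r=np.vstack([cv2.resize(x[180:220,215:305],(675,300),interpolation=cv2.INTER_CUBIC) for x in(a,b)])
cv2.imwrite('pics/c5.png',r[:,:,::-1])
E
```

```text
t 11.1 tcp [545.8 -85.7 119.2] yaw 3.0593 tilt [-4.4e-03 -9.0e-04 -1.0e+00] F [-7.9  0.3 10.3] w 15.0 q7 1.16
front knob [-0.28 -0.07] rear+dish [-0.04  0.1 ] top rear [0.28 0.14]
pred per 2mm up / x [-0.01128536 -0.54409677] [-0.61180438  0.0029442 ]
```

View pics/c5.png

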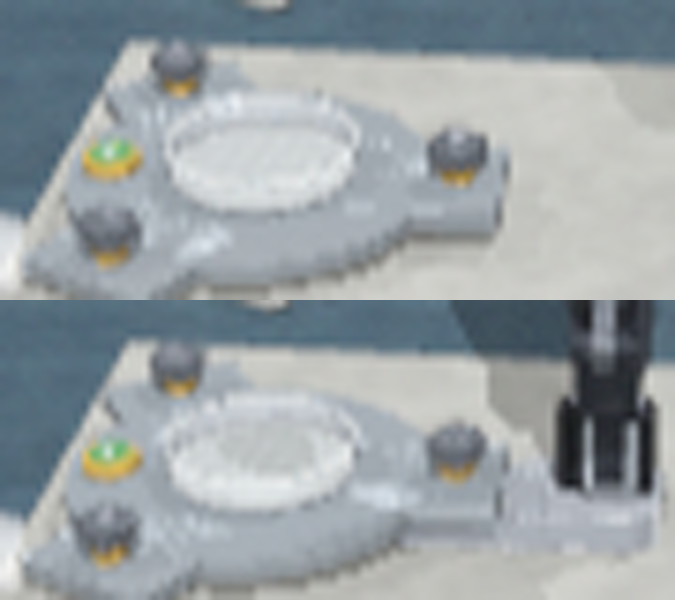

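The before/after pair shows the front screw raised by about 0.5–0.8 px (about 2–3 mm), with the rear screws and dish in place. One more numeric check on the orange collars, then I hand in.

Run:
```python
from h import *
st()
snap('side','e1')
def cen(n):
    im=load(n)['color'];h=cv2.cvtColor(im,cv2.COLOR_RGB2HSV).astype(float)
    out=[]
    for y0,y1,x0,x1 in((195,208,270,284),(184,196,233,246),(206,218,223,238)):
        q=h[y0:y1,x0:x1];w=np.where((q[...,0]>8)&(q[...,0]<30),np.clip(q[...,1]-70,0,None),0)
        Y,X=np.mgrid[y0:y1,x0:x1];out+=[(w*X).sum()/w.sum(),(w*Y).sum()/w.sum()]
    return np.round(out,2)
for n in('side0','s4','a1','a2','a3','a4','e1'): print(n,cen(n))
```

```text
t 11.2 tcp [545.8 -85.7 119.2] yaw 3.0593 tilt [-4.3e-03 -9.0e-04 -1.0e+00] F [-8.3  0.6  9.2] w 15.5 q7 1.16
side0 [275.61 203.04 238.65 191.13 229.41 213.81]
s4 [275.61 203.04 238.64 191.13 229.37 213.82]
a1 [275.62 203.04 238.67 191.13 229.36 213.83]
a2 [275.37 203.05 238.65 191.11 229.33 213.78]
a3 [275.86 202.72 238.63 191.12 229.38 213.78]
a4 [275.54 202.57 238.65 191.1  229.55 213.61]
e1 [275.51 202.55 238.64 191.08 229.54 213.62]
```

Run:
```python
from h import *
print(ctrl.close_job()); st()
```

```text
the job is handed in; nothing more can be done
None
the job is handed in; nothing more can be done
```

I gripped the silver wedge by its black grip and laid it flat on the slab. I then slid it about 68 mm forward along the table's axis, under the front lug, and handed the job in at about 11 s while still holding it. No verdict is reported.

**Lift:** the front screw's collar rose 0.48 px in the side view, about 1.8 mm. The wedge travel past first contact (TCP x between 532.5 and 535.9 mm, now 545.8 mm) and the 1-in-5 taper give 1.7–2.3 mm.

**Rear feet:** the rear collars shifted 0.2 px or less in the side view, under 1 mm.

**Grip and dish:** the last side picture I viewed shows the dish in place and the hand clear of the table. The fingers held at 15.5 mm opening with a 60 N squeeze. The wrist force was about 8 N along the push and 9 N upward, and steady.

**Checks that were weak or disagreed:**
- Image phase correlation on the knob gave a much smaller rise at the end (0.07 px) and scattered between steps. I put this down to shading and relied on the collar centroids.
- The top view could not show the front foot between the tines at the end because the arm hid it. The lateral fit rests on the earlier top view, which put the wedge within about 1–2 mm of centre.

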